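Zero the parts scale and tip the hose couplings into its pan

TASK

Zero the empty parts scale by turning its knob until the pointer stands on the thick zero mark. Then lift the tipping bin by its handle to 40 degrees on the degree plate, not beyond 50, and keep it there for at least a second while all three brass couplings, untouched by the gripper, roll into the scale's pan. Lower the bin fully back to level on its rest, leaving the scale at zero, the couplings in the pan and the other things on the bench undisturbed.

Things in the scene. Friction and masses are not known exactly. Their poses are not given: they have to be found in the camera images.
- stand: fixed dark steel stand of the tipping bin, base 190 (x) by 140 (y) mm. Origin on the bench top, straight below the bin's pivot. Its x axis runs along the pivot, its y axis points from the pivot to the handle end of the bin; the bin pours towards -y, into the scale's pan. Two uprights at x = +-75 mm reach 153 mm high
- bin_pivot (a point): the middle of the bin's pivot axis, 135 mm above the bench; the axis is the stand's x axis
- tip_bin (a joint): tilt of the tipping bin in rad: 0 = level on its rest (a stop), grows as the handle end rises (right-hand turn about the stand's x axis through bin_pivot); 0.698 = 40 degrees; stop at 1.15; some friction. A pointer on the pivot shows it on a round plate on the +x upright, with a mark every 10 degrees from 0 to 60, longer at 0 and 40
- bin_lip (a point): middle of the floor's edge at the open, pouring end of the bin, 60 mm before the pivot (y = -60) and 8 mm above it when level. The bin is a grey sheet-steel tray 110 mm wide (x), from y = -60 to 102 mm, its rim 37 mm above the pivot, its bottom resting on a rubber bar; the floor slopes 8 degrees down to the handle end, so the couplings stay put while it is level
- bin_handle (a point): middle of the bin's handle: a round steel bar, 12 mm thick, parallel to the pivot, 96 mm long between its two posts. Level, it is 100 mm behind the pivot (y) and 70 mm above it, i.e. 205 mm above the bench and 27 mm (underside) above the rim of the bin's rear wall. The point turns with the bin
- scale: fixed grey scale, 245 (x) by 150 (y) by 50 mm high, carrying a steel pan and, on the deck beside the pan towards the robot, a white dial with a black zero knob at x = -122 mm, y = 0. Origin on the bench below the pan's centre; its axes are nearly parallel to the stand's
- pan_floor (a point): centre of the pan's floor, 55 mm above the bench; axes as the scale's. The pan is 150 (x) by 142 (y) mm inside; walls above its floor: 39 mm at the x sides, 19 mm towards the bin (+y), 62 mm on the far side (-y)
- zero_knob (a joint): angle in rad of the zero knob about the upward axis, counter-clockwise seen from above positive. At 0 its pointer stands on the thick mark, which lies on the pan's side of the dial (the scale's +x). Turns from -1.5 to 1.5 and stays where it is left. Other marks every 15 degrees
- knob_grip (a point): on the knob's axis, 80 mm above the bench, at the height to grip. The knob is an upright black bar, 42 mm long, 12 mm thick, its top 93 mm above the bench, on a 48 mm disc whose top is 56 mm above the bench. The point turns with the knob: its x axis runs along the bar, towards the white pointer
- coupling0: brass hose coupling, a round bar 50 mm long, 24 mm across its end collars, about 60 g; origin at its middle, x along its axis. One of three alike, lying side by side in the bin, parallel to the pivot, against the rear wall
- coupling1: brass hose coupling, a round bar 50 mm long, 24 mm across its end collars, about 60 g; origin at its middle, x along its axis. One of three alike, lying side by side in the bin, parallel to the pivot, against the rear wall
- coupling2: brass hose coupling, a round bar 50 mm long, 24 mm across its end collars, about 60 g; origin at its middle, x along its axis. One of three alike, lying side by side in the bin, parallel to the pivot, against the rear wall
- jar: bystander: closed jar, 64 mm across, 85 mm high; origin under its middle
- carton: bystander: cardboard box 90 by 70 by 55 mm; origin under its middle
- wrench: bystander: flat wrench 170 mm long; origin under its middle, x along it
- fittings_bin: bystander: yellow open bin of fittings, 90 (x) by 130 (y) by 60 mm high; origin under its middle
There are look-alikes about, which are no part of the job. What is shaped like the coupling0 but green or purple is not meant.

How it is judged:
By the outcome, as a careful person would: the job done as asked, in the order asked, and still so for the second after the job is handed in, with the robot touching nothing.
It also fails if it takes over 51 s, if anything falls off the work surface, if the arm or the gripper's body presses on something with over 40 N, if the wrist force passes 120 N, or if a joint passes its speed limit or range.

ROBOT

A 7-joint arm with a two-finger parallel gripper is mounted at the origin on the work surface. World frame = base frame: x ahead of the robot, y to its left, z up, the work surface at z = 0. Lengths are in m, angles in rad, forces in N, time in s.
With the tool pointing down it reaches from about 0.4 to 0.925 m from the base axis. Payload 4.1 kg.
Tool frame: the origin (TCP) lies at the very end of the fingers, on their centre line; the grasp point (between the pads) lies 19 mm behind it; z points along the fingers, y is the line along which they close (so a half turn about z gives the same grasp; the last joint's range is limited). The gripper opens to 85 mm and grips with 20 to 120 N. Pads are 22 mm wide; open, the fingers measure 114 mm over their backs; the gripper's body (76 mm by 85 mm) begins 54 mm behind the grasp point. The pads swing forward as they close: fully open they stand 13 mm farther back than shut.
Start: joints at [-1.43, 0.398, 0.045, 1.537, -0.019, 1.207, -0.051], TCP at [0.154, 0.631, 0.231] pointing down, gripper open.
Joint ranges: [-2.82, 2.82], [-0.49, 2.23], [-1.37, 1.46], [0, 2.46], [-1.36, 4.5], [0.23, 2], [-2.94, 2.94]. Speed limits (rad/s): [2.57, 2.57, 3.14, 3.14, 3.14, 3.14, 3.14].

INTERFACE

Orientations are given as a rotation vector (axis times angle).
In Python, from bench import telemetry, viewer, bot, nets gives the robot as it stands. The module is installed in compiled form; this text tells all that it offers.
- The arm moves only by the tool jog_arm, never from a script. Its argument "motion" is one flat list of numbers, 5 for each row, row after row: the finger opening in cm, from 0 to 8.54, then the shift along the world's x, y, z in cm, then the turn about the world's z in rad. In form: [claw, dx, dy, dz, roll, claw, dx, dy, dz, roll, ...]. A call has 1 to 8 rows; each row is the pose to reach, as a shift and turn from the pose commanded when the call began; what a row does not reach only later rows make up. A row lasts 1/8 s, in which the tool goes at most 62.5 mm and 10.7 degrees, less where a joint would pass 70% of its speed; a pose out of reach is approached as far as the arm can. A call with a gripper value outside its range is refused whole. The fingers move at their own pace and stop on an object; the grip force is fixed at half the most. Time passes only in rows, so rows that repeat a pose let the fingers close. It gives the time, the measured TCP pose, the force, the opening and the grip force at its end, in the units of the state.
- telemetry.read_state(): the state, without advancing time (a new reading comes with each control period).
- viewer.read_camera(name): name is "scene" or "top" or "wrist"; returns the picture (400x640x3 uint8, red, green, blue); there is no depth.
- viewer.camera_model(name): a dict with "camera_matrix" (3x3 intrinsics, pixels), "pose" (4x4, takes a point from camera to world coordinates). Camera axes: x right, y up, looking along -z (the intrinsics and any distortion apply to the point x, -y, -z); pixel columns grow to the right and rows downward; lengths in m; the calibration is good to about 2 mm. A picture is of the moment at which its call begins: read the wrist's pose just before it. camera_model takes no time and is no camera call; for the wrist camera it gives the pose at the moment of the call.
- bot.job_done(): hands the job in; it is judged then, once.
Trained networks look in the newest picture that a camera, given by its name, has taken for a name from the list of things; names that differ only in an ending like _2 or _b are one class to them, and where a whole thing is asked for, a point or a joint stands for the part that bears it (a point fixed in the world has none). Each returns a list of dicts, best first, with "score" (0 to 1); they miss things now and then, are a little off and sometimes report something else, mostly with a low value. They report only what shows in the picture. A call takes as long as a camera call. They do not tell look-alikes from the thing itself.
- nets.cut_out(camera, name): "region" (400x640 bool, what is visible of it).
- nets.pinpoint(camera, name): "xyz" ([x, y, z] in m, in the coordinates of the camera as it stood for that picture, good to about 4 mm: a listed point, or the origin of a listed thing).
The state is a dict: "clock": time; "q": joint angles; "joint_vel": joint speeds; "tau": joint torques, N m; "eef_pos": TCP position; "orientation": TCP orientation; "force": force on the tool from outside, world axes, zero at the start; "wrist_torque": the same for the moment, N m; "width": opening from 0.0 (shut) to 1.0 (fully open); "gripper_force": force on a finger pad.
Only numpy, scipy, OpenCV 4.12 (cv2) and the standard library are available. Lean on these libraries where they do the work, as an engineer would, in place of code of your own. Each camera call takes 0.05 s, during which the arm holds its last target. There are 200 camera calls.

## Working session

There is one attempt and no reset: what is moved stays moved. The work goes in short steps, Python scripts to look and compute and a tool call to move; the robot and the scene stay as the last step left them, time stands still between calls to the robot, and variables do not carry over. Pictures are saved under pics/ and viewed, at most 10 in all, crops included, and the job is handed in when it is done.

Besides the shell and the picture viewer there is one more tool, called after "Call:" by a JSON object that holds its "op" and its "data". jog_arm: Moves the arm, as the interface text tells. Its arguments: {"type":"object","properties":{"motion":{"type":"array","items":{"type":"number"}}},"required":["motion"]}

```bash
mkdir -p pics
cat > h.py <<'E'
import numpy as np, cv2
from bench import telemetry, viewer, bot, nets
def shot(cam,name=None):
    M=viewer.camera_model(cam); im=viewer.read_camera(cam)
    if name: cv2.imwrite('pics/'+name,im[:,:,::-1])
    return im,np.array(M['pose']),np.array(M['camera_matrix'])
def pin(cam,P,n,k=4):
    out=[]
    for d in nets.pinpoint(cam,n)[:k]:
        out.append(((P@np.r_[d['xyz'],1])[:3].round(4),round(d['score'],2)))
    return out
E
python3 - <<'E'
from h import *
s=telemetry.read_state(); print(s)
ims=[]
for c in ['scene','top']:
    im,P,K=shot(c,c+'0.png')
    for n in ['stand','bin_pivot','bin_lip','bin_handle','scale','pan_floor','knob_grip','coupling0']:
        print(c,n,pin(c,P,n))
E
```

```text
{'clock': 0.0, 'q': array([-1.43000561,  0.39919382,  0.04499592,  1.53790357, -0.01871842,
        1.20689939, -0.05069764]), 'joint_vel': array([ 6.38943146e-05, -1.35768336e-03,  1.56071373e-04, -6.20945812e-04,
        1.01771594e-03, -1.90972059e-04, -2.44379197e-04]), 'tau': array([ 1.30615890e-04, -4.75132263e+01,  1.36515252e+00, -2.54216820e+01,
        1.18318421e-02,  9.67119529e-03, -5.64049202e-06]), 'eef_pos': array([0.15417271, 0.6307846 , 0.23025103]), 'orientation': array([-3.75522462e-01, -3.11893336e+00,  3.10786795e-03]), 'force': array([-0.33936593, -0.1209186 , -0.70984134]), 'wrist_torque': array([ 0.00111121,  0.02724019, -0.02639835]), 'gripper_force': 0.0, 'width': 0.9979373905501588}
scene stand [(array([0.6274, 0.0968, 0.0031]), 0.63)]
scene bin_pivot [(array([0.6291, 0.0965, 0.1334]), 0.88), (array([ 0.6037, -0.023 ,  0.0536]), 0.35)]
scene bin_lip [(array([0.6197, 0.0356, 0.1406]), 0.57), (array([ 0.7552, -0.0261, -0.0039]), 0.27)]
scene bin_handle []
scene scale [(array([ 0.6082, -0.0258,  0.0045]), 0.6)]
scene pan_floor [(array([ 0.6034, -0.0243,  0.05
[... 270 characters left out ...]
 0.1856, 0.0127]), 0.61)]
top stand [(array([ 6.304e-01,  1.033e-01, -3.000e-04]), 0.79)]
top bin_pivot [(array([0.6259, 0.0968, 0.1354]), 0.9)]
top bin_lip [(array([0.6232, 0.037 , 0.1435]), 0.72), (array([ 0.4827, -0.0046,  0.0796]), 0.63), (array([0.6326, 0.1615, 0.1408]), 0.19)]
top bin_handle [(array([0.6437, 0.2006, 0.2098]), 0.72)]
top scale [(array([ 6.003e-01, -2.590e-02,  5.000e-04]), 0.62)]
top pan_floor [(array([ 0.6049, -0.0251,  0.0543]), 0.78)]
top knob_grip [(array([ 0.4844, -0.0037,  0.0785]), 0.72)]
top coupling0 [(array([0.6341, 0.1604, 0.1364]), 0.68), (array([0.6443, 0.1403, 0.139 ]), 0.56), (array([0.6346, 0.188 , 0.1321]), 0.5), (array([0.6272, 0.0973, 0.1372]), 0.49)]
```

View pics/top0.png

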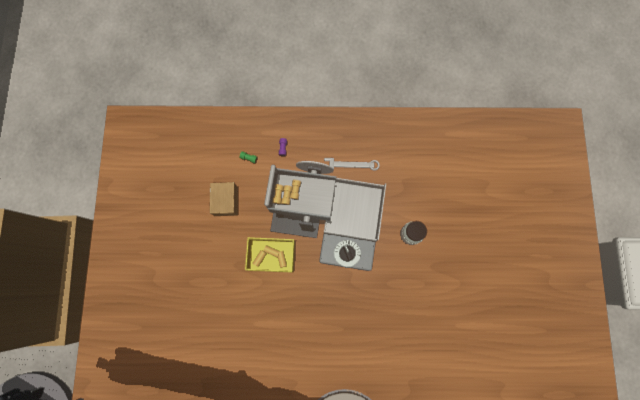

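View pics/scene0.png

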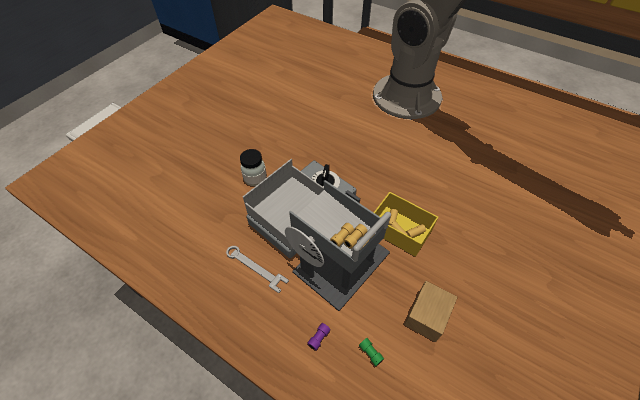

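The top view (up is +x, left is +y) shows the bin at about (305,195), its handle at (271,190), the pan at (357,208) and the knob at (347,253). The green and purple look-alikes lie off to the side. Next I move above the knob and look from close by.

Call:
{"op": "jog_arm", "data": {"motion": [8.5,2.5,-5,1,0,8.5,5,-10,2,0,8.5,8,-15,4,0,8.5,10.5,-20,6,0,8.5,13,-25,7,0,8.5,16,-31,7,0,8.5,19,-37,7,0,8.5,21,-42,7,0]}}

```text
clock: 1.9
eef_pos: [0.365, 0.21, 0.3017]
orientation: [0.376, 3.118, 0.002]
force: [0.5, -0.4, -0.1]
width: 0.993
gripper_force: 0.0
```

Call:
{"op": "jog_arm", "data": {"motion": [8.5,2,-5,0,0,8.5,4,-10,0,0,8.5,6,-15,0,0,8.5,8,-20,0,0,8.5,9,-21.5,0,0,8.5,9,-21.5,0,0]}}

```text
clock: 2.65
eef_pos: [0.4544, -0.0044, 0.3015]
orientation: [0.381, 3.118, 0.0]
force: [-0.3, 0.2, -0.4]
width: 0.993
gripper_force: 0.0
```

Run:
```python
from h import *
s=telemetry.read_state(); print(s['clock'],s['eef_pos'],s['orientation'])
im,P,K=shot('wrist','w0.png'); print(P)
for n in ['pan_floor','knob_grip','bin_pivot','bin_handle','scale','bin_lip']: print(n,pin('wrist',P,n))
```

```text
2.65 [ 0.45442983 -0.00436599  0.30151223] [3.81107949e-01 3.11806531e+00 1.00011328e-04]
[[ 2.41404317e-01 -9.25953358e-01 -2.90403743e-01  3.81044833e-01]
 [ 9.70424393e-01  2.30549091e-01  7.15794227e-02  1.41476369e-02]
 [ 6.73112324e-04 -2.99094458e-01  9.54223272e-01  4.43463418e-01]
 [ 0.00000000e+00  0.00000000e+00  0.00000000e+00  1.00000000e+00]]
pan_floor [(array([0.6271, 0.1578, 0.1368]), 0.61), (array([ 0.6072, -0.0318,  0.0543]), 0.6)]
knob_grip [(array([ 0.4887, -0.0074,  0.0825]), 0.83)]
bin_pivot []
bin_handle [(array([0.6456, 0.2016, 0.2069]), 0.71), (array([ 0.6077, -0.0283,  0.0551]), 0.6)]
scale [(array([ 0.6059, -0.0268, -0.0027]), 0.77), (array([ 6.453e-01,  3.534e-01, -4.000e-04]), 0.24)]
bin_lip [(array([0.6243, 0.0367, 0.1458]), 0.9), (array([ 0.7582, -0.0223, -0.0036]), 0.55)]
```

View pics/w0.png

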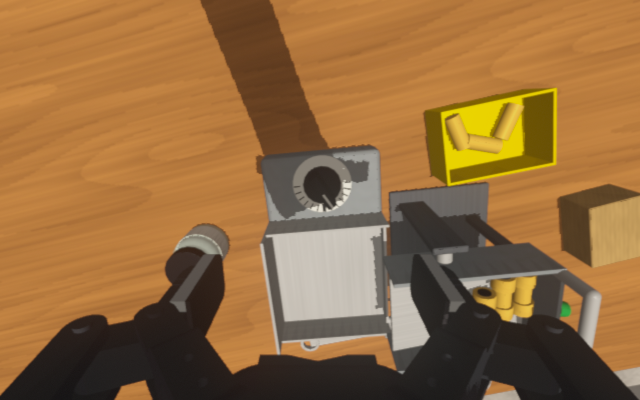

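The knob shows at (323,185) with its pointer running down-right. I rectify that patch onto the dial plane and the bar-top plane to read the angle.

```bash
cat >> h.py <<'E'
def rect(im,P,K,c,yaw,z,half=.035,n=400):
    # image: right=+u (x axis at yaw), up=+v
    R=np.array([[np.cos(yaw),-np.sin(yaw)],[np.sin(yaw),np.cos(yaw)]])
    src=[];dst=[]
    for a,b in [(-1,-1),(1,-1),(1,1),(-1,1)]:
        w=np.r_[np.array(c)+R@np.array([a,b])*half,z]
        p=P[:3,:3].T@(w-P[:3,3]); p=K@np.array([p[0],-p[1],-p[2]]); src.append(p[:2]/p[2]); dst.append([(a+1)/2*n,(1-b)/2*n])
    H=cv2.getPerspectiveTransform(np.float32(src),np.float32(dst))
    return cv2.warpPerspective(im,H,(n,n),flags=cv2.INTER_CUBIC)
E
python3 - <<'E'
from h import *
im=cv2.imread('pics/w0.png'); M=viewer.camera_model('wrist'); P=np.array(M['pose']);K=np.array(M['camera_matrix'])
a=rect(im,P,K,(.487,-.006),-.16,.056); b=rect(im,P,K,(.487,-.006),-.16,.093)
cv2.imwrite('pics/r0.png',np.hstack([a,b]))
# scale orientation from mask of pan in world, z=.05
E
```

```text
(no output)
```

View pics/r0.png

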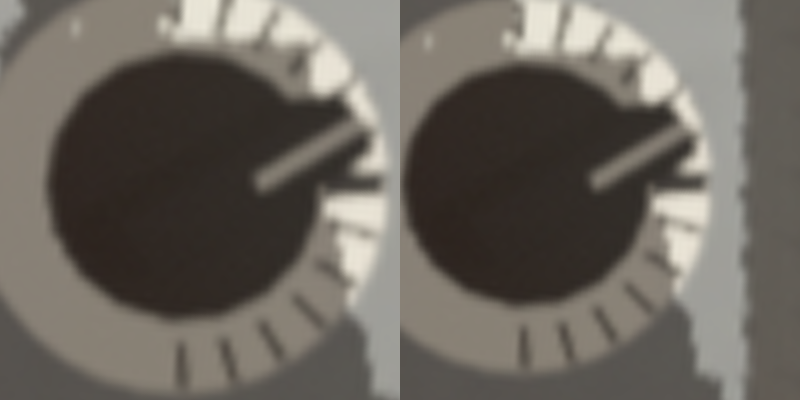

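The thick mark lies at about (360,184) and the pointer stands about 30° counter-clockwise of it. The knob centre is about (0.4847, -0.003). I turn +0.60 to line up with the bar, then go down.

Call:
{"op": "jog_arm", "data": {"motion": [4,3,0.15,-5,0.18,4,3,0.15,-10,0.36,4,3,0.15,-14,0.54,4,3,0.15,-16,0.6,4,3,0.15,-18,0.6,4,3,0.15,-21,0.6,4,3,0.15,-23.5,0.6,4,3,0.15,-23.5,0.6]}}

```text
clock: 4.0
eef_pos: [0.4825, -0.0012, 0.0649]
orientation: [0.563, -3.086, -0.0]
force: [-0.2, -0.1, 0.4]
width: 0.466
gripper_force: 0.0
```

Run:
```python
from h import *
s=telemetry.read_state(); print(s['clock'],s['eef_pos'],s['orientation'],s['force'])
im,P,K=shot('wrist','w1.png')
print(pin('wrist',P,'knob_grip'))
```

```text
4.0 [ 0.48252666 -0.00117106  0.06492845] [ 5.63476393e-01 -3.08629950e+00 -1.84537273e-04] [-0.16133332 -0.13072966  0.43985803]
[(array([ 0.4865, -0.0086,  0.0818]), 0.77)]
```

View pics/w1.png

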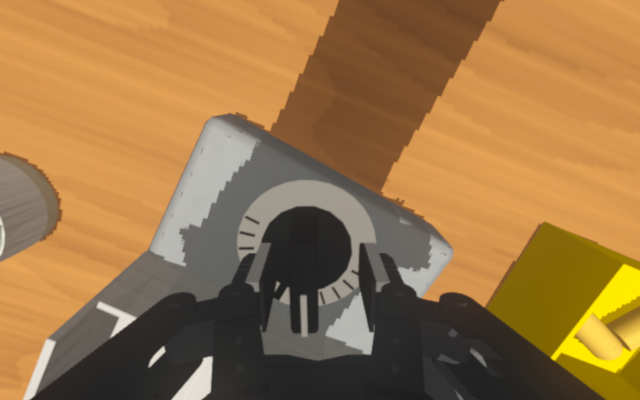

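The bar stands between the fingers: bar at column 305, finger middle at about 313, both vertical. I shift slightly, close, and turn by -0.53.

Call:
{"op": "jog_arm", "data": {"motion": [3,0.15,-0.2,0,0,0,0.15,-0.2,0,0,0,0.15,-0.2,0,0,0,0.15,-0.2,0,0,0,0.15,-0.2,0,-0.15,0,0.15,-0.2,0,-0.3,0,0.15,-0.2,0,-0.45,0,0.15,-0.2,0,-0.53]}}

```text
clock: 5.1
eef_pos: [0.4874, -0.0065, 0.0676]
orientation: [0.273, 3.125, -0.004]
force: [0.5, -6.6, 4.8]
width: 0.129
gripper_force: 59.8
```

Run:
```python
from h import *
s=telemetry.read_state(); print(s['clock'],s['eef_pos'],s['orientation'],s['force'],s['wrist_torque'],s['width'])
im,P,K=shot('wrist','w2.png')
b=im[:,:,::-1].copy()
c=(.4842,-.0035); cv2.imwrite('pics/r2.png',np.hstack([rect(b,P,K,c,-.17,.056),rect(b,P,K,c,-.17,.093)]))
```

```text
5.1 [ 0.4874371  -0.00645272  0.06759257] [ 0.2729984   3.1252166  -0.00437074] [ 0.51114678 -6.5678269   4.81661438] [-1.5521086  -0.19753439  0.00244977] 0.12861409188496478
```

View pics/r2.png

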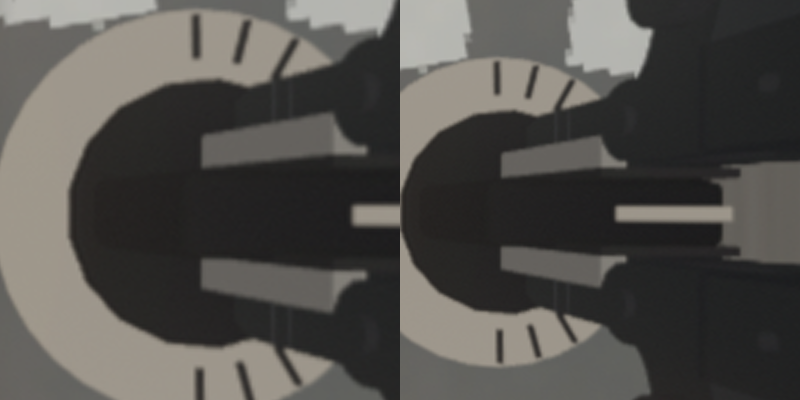

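The pointer is horizontal in the frame with yaw -0.17, while the ±90° marks (columns 196 and 200) put the dial at -0.16. I trim by +0.015, let go, rise and check.

Call:
{"op": "jog_arm", "data": {"motion": [0,0,0,0,0.015,0,0,0,0,0.015,2.5,0,0,0,0.015,4,0,0,0,0.015,4,0,0,0,0.015,4,0,0,4,0.015,4,-1,0,10,0.015,4,-3,0,16,0.015]}}

```text
clock: 6.15
eef_pos: [0.4558, -0.0032, 0.2271]
orientation: [-0.243, -3.132, 0.002]
force: [0.8, 1.8, 0.8]
width: 0.468
gripper_force: 0.0
```

Call:
{"op": "jog_arm", "data": {"motion": [4,-3,0,4,0,4,-3,0,4,0]}}

```text
clock: 6.4
eef_pos: [0.4264, -0.0031, 0.2686]
orientation: [0.239, 3.127, 0.014]
force: [-0.1, -0.2, -1.0]
width: 0.468
gripper_force: 0.0
```

Run:
```python
from h import *
s=telemetry.read_state(); print(s['clock'],s['eef_pos'],s['orientation'],s['force'],s['wrist_torque'],s['width'])
im,P,K=shot('wrist','w3.png'); 
for n in ['bin_handle','bin_pivot','bin_lip','pan_floor','knob_grip']: print(n,pin('wrist',P,n))
b=im[:,:,::-1].copy()
c=(.4847,-.003); cv2.imwrite('pics/r3.png',np.hstack([rect(b,P,K,c,-.16,.053),rect(b,P,K,c,-.16,.093)]))
```

```text
6.4 [ 0.4264163  -0.00305499  0.2686183 ] [0.23941028 3.12680659 0.01408766] [-0.14655348 -0.18805588 -0.97400739] [ 0.00118035  0.00185909 -0.05479842] 0.4684830890106599
bin_handle []
bin_pivot [(array([0.6329, 0.0987, 0.1364]), 0.63)]
bin_lip []
pan_floor [(array([ 0.6036, -0.0303,  0.0552]), 0.74)]
knob_grip [(array([ 0.4874, -0.0057,  0.0798]), 0.89)]
```

View pics/r3.png

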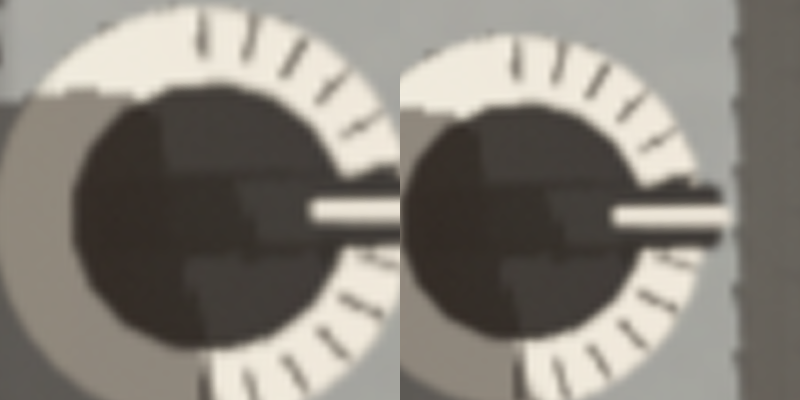

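The pointer lies dead horizontal at row 215, on the axis between the ±90° marks, so the zero is set. Next I move above the handle.

Call:
{"op": "jog_arm", "data": {"motion": [6,2,2,5,0,6,5.5,5.5,7,0,6,9,9,7,0,6,13,13,7,0,6,16,17,7,0,6,18,20,7,0,6,18,20,7,0]}}

```text
clock: 7.58
eef_pos: [0.6066, 0.2, 0.3316]
orientation: [-0.236, -3.129, 0.007]
force: [-0.5, -0.6, -0.8]
width: 0.7
gripper_force: 0.0
```

Run:
```python
from h import *
s=telemetry.read_state(); print(s['clock'],s['eef_pos'],s['orientation'],s['force'],s['width'])
im,P,K=shot('wrist','w4.png'); 
for n in ['bin_handle','bin_pivot','coupling0']: print(n,pin('wrist',P,n))
b=im[:,:,::-1].copy()
c=(.645,.199); cv2.imwrite('pics/r4.png',np.hstack([b,rect(b,P,K,c,-.16,.205,.08)[:, :]])[:, :] if 0 else rect(b,P,K,c,-.16,.205,.08))
```

```text
7.575 [0.60662034 0.19999994 0.33159593] [-0.23556675 -3.12918762  0.00709222] [-0.46488491 -0.64201607 -0.80999373] 0.6997321309002004
bin_handle [(array([0.6454, 0.2024, 0.2032]), 0.6), (array([0.6212, 0.0348, 0.1457]), 0.42)]
bin_pivot [(array([0.6309, 0.0965, 0.1344]), 0.73)]
coupling0 [(array([0.7766, 0.2923, 0.0145]), 0.82), (array([0.6355, 0.1807, 0.1336]), 0.81), (array([0.6297, 0.1575, 0.1374]), 0.81), (array([0.811 , 0.1886, 0.0126]), 0.75)]
```

View pics/r4.png

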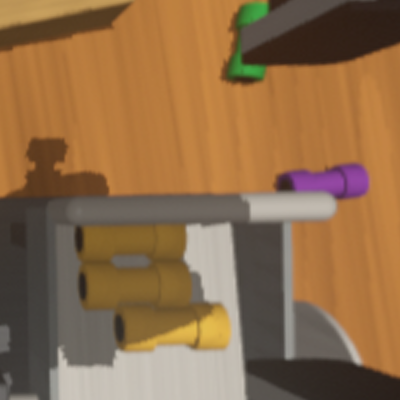

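The handle bar is centred at (198,207) in the crop, i.e. about (0.644, 0.197), and it is parallel to the scale's axes (yaw -0.16). I go down and close on it.

Call:
{"op": "jog_arm", "data": {"motion": [6,3.7,-0.35,-4,0,6,3.7,-0.35,-8,0,6,3.7,-0.35,-12,0,6,3.7,-0.35,-14.3,0,6,3.7,-0.35,-14.3,0,3,3.7,-0.35,-14.3,0,0,3.7,-0.35,-14.3,0,0,3.7,-0.35,-14.3,0]}}

```text
clock: 8.78
eef_pos: [0.6442, 0.196, 0.1946]
orientation: [0.239, 3.129, 0.009]
force: [0.6, 4.8, 2.2]
width: 0.116
gripper_force: 58.5
```

Call:
{"op": "jog_arm", "data": {"motion": [0,0,0,0,0,0,0,0,0,0]}}

```text
clock: 9.02
eef_pos: [0.6442, 0.196, 0.1946]
orientation: [0.239, 3.129, 0.008]
force: [0.2, 5.4, 4.1]
width: 0.112
gripper_force: 58.6
```

Run:
```python
from h import *
s=telemetry.read_state(); print(s['clock'],s['eef_pos'],s['orientation'],s['force'],s['wrist_torque'],s['width'],s['gripper_force'])
```

```text
9.025 [0.64422875 0.19602789 0.19456668] [0.23857987 3.12892503 0.00787065] [0.1951952  5.3644309  4.09935909] [ 1.20657275 -0.22303931  0.19454354] 0.11237259179434858 58.60933542251587
```

The grip took hold, but about 6 mm higher than ordered. I reopen, go lower and grip again.

Call:
{"op": "jog_arm", "data": {"motion": [3,0,0,0,0,3,0,0,0,0,3,0,0,0,0]}}

```text
clock: 9.4
eef_pos: [0.6426, 0.1918, 0.1923]
orientation: [-0.245, -3.131, 0.002]
force: [-1.2, -0.7, -0.3]
width: 0.353
gripper_force: 0.0
```

Run:
```python
from h import *
im,P,K=shot('wrist','w5.png'); print(pin('wrist',P,'bin_handle'),telemetry.read_state()['eef_pos'])
```

```text
[(array([0.6474, 0.2001, 0.2048]), 0.77)] [0.6427021  0.19221481 0.19236931]
```

View pics/w5.png

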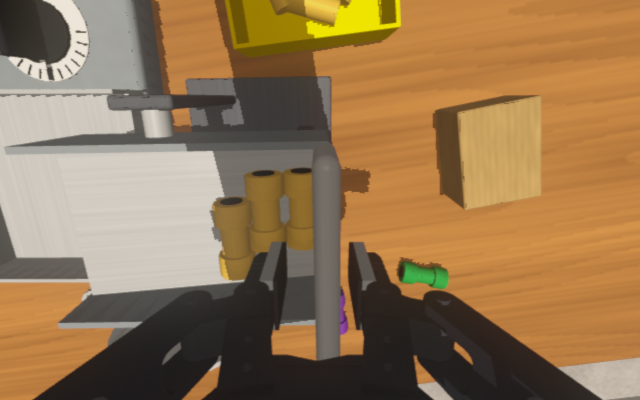

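The fingers stand at columns 275 and 360 with the bar at 327, so the bar lies a few mm to +y. I correct that, go 6 mm lower and close.

Call:
{"op": "jog_arm", "data": {"motion": [3,0.1,0.45,-0.6,0,3,0.1,0.45,-0.6,0,0,0.1,0.45,-0.6,0,0,0.1,0.45,-0.6,0,0,0.1,0.45,-0.6,0,0,0.1,0.45,-0.6,0]}}

```text
clock: 10.25
eef_pos: [0.6436, 0.1962, 0.1866]
orientation: [-0.244, -3.131, 0.002]
force: [-2.4, -4.7, -0.2]
width: 0.114
gripper_force: 58.4
```

Call:
{"op": "jog_arm", "data": {"motion": [0,-0.1,-0.64,0.85,0,0,-0.22,-1.35,1.63,0,0,-0.34,-2.12,2.35,0,0,-0.48,-2.96,3,0,0,-0.62,-3.85,3.57,0,0,-0.77,-4.78,4.06,0,0,-0.93,-5.75,4.47,0,0,-1.05,-6.55,4.72,0]}}

```text
clock: 11.25
eef_pos: [0.635, 0.1341, 0.2362]
orientation: [0.24, 3.128, 0.009]
force: [5.5, 2.7, -5.4]
width: 0.115
gripper_force: 58.3
```

Run:
```python
from h import *
s=telemetry.read_state(); print(s['clock'],s['eef_pos'],s['orientation'],s['force'],s['wrist_torque'],s['width'],s['gripper_force'])
im,P,K=shot('scene','s6.png')
for n in ['coupling0','bin_handle','bin_lip']: print(n,pin('scene',P,n,6))
cv2.imwrite('pics/s6c.png',cv2.resize(im[120:320,210:450,::-1],None,fx=3,fy=3,interpolation=cv2.INTER_CUBIC))
```

```text
11.25 [0.63495438 0.13405562 0.23616057] [0.2404305  3.12792961 0.00881542] [ 5.47632364  2.67595213 -5.36598393] [ 1.13668055 -1.23005381  0.11869256] 0.115325910370892 58.252063393592834
coupling0 [(array([0.7783, 0.2871, 0.0122]), 0.85), (array([ 0.6056, -0.0275,  0.0682]), 0.73), (array([ 0.6251, -0.0775,  0.0656]), 0.69), (array([0.813 , 0.1874, 0.0131]), 0.54), (array([ 0.608 , -0.0337,  0.089 ]), 0.49)]
bin_handle [(array([0.6372, 0.1333, 0.2566]), 0.93), (array([ 0.757 , -0.0217, -0.0043]), 0.65)]
bin_lip [(array([0.6234, 0.0447, 0.1039]), 0.85), (array([ 0.7569, -0.0232, -0.0029]), 0.16)]
```

View pics/s6c.png

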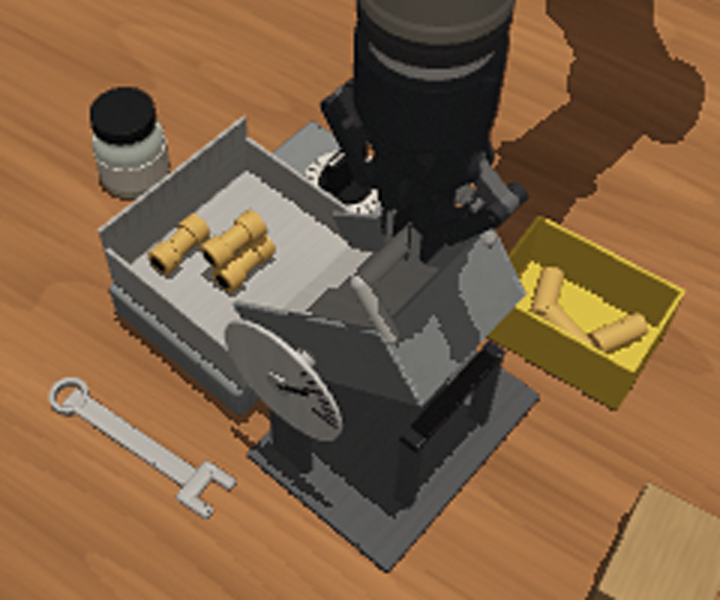

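All three couplings already lie in the pan, at crop positions (180,243), (235,238) and (245,265). The geometry gives a bin angle of about 38°. I add about 2° and hold.

Call:
{"op": "jog_arm", "data": {"motion": [0,-0.07,-0.42,0.08,0,0,-0.07,-0.42,0.08,0,0,-0.07,-0.42,0.08,0,0,-0.07,-0.42,0.08,0]}}

```text
clock: 11.95
eef_pos: [0.6346, 0.1312, 0.237]
orientation: [0.238, 3.128, 0.009]
force: [5.2, 4.6, 2.5]
width: 0.117
gripper_force: 59.1
```

Run:
```python
from h import *
s=telemetry.read_state(); print(s['clock'],s['eef_pos'],s['force'])
im,P,K=shot('scene','s7.png')
yv=np.array([np.sin(.16),np.cos(.16)]); xv=np.array([np.cos(.16),-np.sin(.16)])
pv=np.array([.629,.097])
for n in ['coupling0','bin_handle','bin_lip']:
    for p,sc in pin('scene',P,n,6):
        d=(p[:2]-pv)@yv*1e3; h=(p[2]-.135)*1e3; print(n,p,sc,'y,z',d.round(1),h.round(1),np.degrees(np.arctan2(h,d)).round(1))
# rectify plate plane (y,z) at x=+x0 (seen from +x: right=+y), print ascii
def rectp(im,x0,half=.045,n=360):
    src=[];dst=[]
    for a,b in [(-1,-1),(1,-1),(1,1),(-1,1)]:
        w=np.r_[pv+xv*x0+yv*a*half,.135+b*half]
        p=P[:3,:3].T@(w-P[:3,3]); p=K@np.array([p[0],-p[1],-p[2]]); src.append(p[:2]/p[2]); dst.append([(a+1)/2*n,(1-b)/2*n])
    return cv2.warpPerspective(im,cv2.getPerspectiveTransform(np.float32(src),np.float32(dst)),(n,n))
for f in ['pics/scene0.png','pics/s6.png','pics/s7.png']:
    g=cv2.cvtColor(rectp(cv2.imread(f),.088),cv2.COLOR_BGR2GRAY)
    g=cv2.resize(g,(45,45),interpolation=cv2.INTER_AREA)
    print(f); print('\n'.join(''.join('#' if v<60 else '+' if v<95 else '.' for v in r) for r in g[5:40:1]))
```

```text
11.95 [0.63458607 0.13122198 0.23696404] [5.15691359 4.55591388 2.48673266]
coupling0 [0.7775 0.2882 0.0088] 0.84 y,z 212.4 -126.2 -30.7
coupling0 [ 0.6002 -0.0634  0.0649] 0.75 y,z -162.9 -70.1 -156.7
coupling0 [0.8101 0.1878 0.0093] 0.71 y,z 118.5 -125.7 -46.7
coupling0 [ 0.6022 -0.0371  0.0656] 0.6 y,z -136.7 -69.4 -153.1
coupling0 [ 0.4776  0.2096 -0.0024] 0.56 y,z 87.0 -137.4 -57.6
coupling0 [ 0.6239 -0.0892  0.0618] 0.53 y,z -184.6 -73.2 -158.4
bin_handle [0.6342 0.1288 0.2541] 0.8 y,z 32.2 119.1 74.9
bin_lip [0.6247 0.0427 0.0997] 0.97 y,z -54.3 -35.3 -147.0
pics/scene0.png
....+++++++++++++++++++++++++++++++++####+++#
...++++++++++++++++++++++++++++++++++###+++##
...+++++++++++++++++++++++++++++++++###++++++
...+++++++++++++++++++++++++++++++++##+++++++
..++++++++++++++++++++++++++++++++++++++++++#
..+++++++++++++++++++++++++++++++++++++++++++
.++++++++++++++++++++++++++..++++++++++++++++
.++++++++++++++++++++++++....++++++++++++++++
.+++++++++++++++++++++++....+++++++++++++++++
.+++++++++++++++++++++......+++++++++++++++++
.++++++++++++++++++++.......++++++++++++#####
.+++++
[... 3641 characters left out ...]
++++++++++
.++++++++++++++++++++++++++++++++++++++++++++
+++++++++++++++++++++++++++++++++++++++++++++
+++++++++++++++++++++++++++++++++++++++++++++
+++++++++++++++++++++++++++++++++++++++++++++
+++++++++++++++++++++++++++++++++++++++++++++
+++++++++++++++++++++++++++++++++++++++++++++
+++++++++++++++++++++++++++++++++++++++++++++
+++++++++++++++++++++++++++++++++++++++++++++
+++++++++++++++++++++++++++++++++++++++++++++
++++++++++++++++++++++++++++++++++++++++++++#
+++++++++++++++++++++++++++++++++++++++++++##
+++++++++++++++++++++++++++++++++++++++++####
++++++++++++++++++++++++++++++++++++++++#####
++++++++++++++++++++++++++++++++++++++#######
+++++++++++++++++++++++++++++++++++++########
```

The handle gives 39.9° and the lip 40.6°, and the pointer runs straight into the long 40° mark. I add a hair and hold for more than a second.

Call:
{"op": "jog_arm", "data": {"motion": [0,-0.02,-0.12,0.02,0,0,-0.02,-0.12,0.02,0,0,-0.02,-0.12,0.02,0,0,-0.02,-0.12,0.02,0,0,-0.02,-0.12,0.02,0,0,-0.02,-0.12,0.02,0,0,-0.02,-0.12,0.02,0,0,-0.02,-0.12,0.02,0]}}

```text
clock: 13.15
eef_pos: [0.6344, 0.1299, 0.2377]
orientation: [0.238, 3.128, 0.009]
force: [3.7, 5.2, 4.5]
width: 0.114
gripper_force: 58.8
```

Call:
{"op": "jog_arm", "data": {"motion": [0,0,0,0,0,0,0,0,0,0,0,0,0,0,0,0,0,0,0,0]}}

```text
clock: 13.65
eef_pos: [0.6344, 0.1299, 0.2377]
orientation: [0.238, 3.128, 0.009]
force: [4.5, 4.7, 5.2]
width: 0.114
gripper_force: 58.8
```

Call:
{"op": "jog_arm", "data": {"motion": [0,0.21,1.34,-0.35,0,0,0.37,2.31,-0.76,0,0,0.52,3.24,-1.25,0,0,0.66,4.13,-1.82,0,0,0.8,4.97,-2.47,0,0,0.92,5.74,-3.19,0,0,1.04,6.45,-3.97,0,0,1.14,7.05,-4.8,0]}}

```text
clock: 14.65
eef_pos: [0.6437, 0.1963, 0.1863]
orientation: [-0.243, -3.131, 0.003]
force: [-7.7, -12.4, 28.2]
width: 0.114
gripper_force: 67.4
```

Call:
{"op": "jog_arm", "data": {"motion": [0,0,0.1,-0.25,0,0,0,0.1,-0.25,0,0,0,0.1,-0.25,0]}}

```text
clock: 15.02
eef_pos: [0.6437, 0.1963, 0.1861]
orientation: [-0.246, -3.131, 0.001]
force: [-4.0, -4.8, 12.8]
width: 0.115
gripper_force: 66.3
```

The bin is back on its rest: the start pose is regained, with an upward reaction force. I open and retreat upwards.

Call:
{"op": "jog_arm", "data": {"motion": [2,0,0,0.1,0,4,0,0,0.1,0,4,0,0,0.1,0,4,0,0,2,0,4,0,0,6,0,4,0,0,11,0,4,-3,2,14,0,4,-6,6,14,0]}}

```text
clock: 16.02
eef_pos: [0.586, 0.2558, 0.3295]
orientation: [0.251, 3.124, 0.005]
force: [-0.9, -0.0, -0.1]
width: 0.467
gripper_force: 0.0
```

Call:
{"op": "jog_arm", "data": {"motion": [4,-5,4,0,0,4,-10,8,0,0,4,-15,12,0,0,4,-15,12,0,0]}}

```text
clock: 16.52
eef_pos: [0.4292, 0.3834, 0.3252]
orientation: [-0.226, -3.131, -0.005]
force: [1.0, -0.7, 0.2]
width: 0.466
gripper_force: 0.0
```

Run:
```python
from h import *
s=telemetry.read_state(); print(s['clock'],s['eef_pos'],s['force'])
for c in ['scene','top']:
    im,P,K=shot(c,c+'9.png')
    for n in ['coupling0','bin_handle','bin_lip','knob_grip']: print(c,n,pin(c,P,n,6))
a=cv2.imread('pics/top0.png').astype(int);b=cv2.imread('pics/top9.png').astype(int)
m=(abs(a-b).max(2)>40).astype(np.uint8)
n,l,st,ce=cv2.connectedComponentsWithStats(m)
print([list(x) for x in st[1:] if x[4]>12])
g=[cv2.imread(f) for f in ['pics/scene0.png','pics/scene9.png']]
n,l,st,ce=cv2.connectedComponentsWithStats((cv2.absdiff(*g).max(2)>40).astype(np.uint8))
print([list(x) for x in st[1:] if x[4]>12])
```

```text
16.525 [0.42915228 0.38341915 0.32519418] [ 0.99113008 -0.69457134  0.15141983]
scene coupling0 [(array([0.7793, 0.2864, 0.0087]), 0.78), (array([ 0.6055, -0.0272,  0.0512]), 0.74), (array([ 0.6044, -0.0408,  0.0658]), 0.66), (array([ 0.6045, -0.0631,  0.0673]), 0.62), (array([0.8108, 0.1875, 0.0115]), 0.54), (array([ 0.6231, -0.0891,  0.0677]), 0.52)]
scene bin_handle [(array([ 0.6038, -0.0411,  0.0657]), 0.63), (array([ 0.6256, -0.087 ,  0.0656]), 0.53), (array([0.6233, 0.0345, 0.1394]), 0.26)]
scene bin_lip [(array([0.623 , 0.0356, 0.1391]), 0.56)]
scene knob_grip [(array([ 0.4832, -0.0107,  0.0821]), 0.74)]
top coupling0 [(array([ 0.5987, -0.06  ,  0.0663]), 0.53), (array([ 0.6056, -0.036 ,  0.0675]), 0.5), (array([0.812 , 0.1866, 0.01  ]), 0.49), (array([0.7734, 0.2922, 0.0126]), 0.43), (array([ 0.6227, -0.0902,  0.0633]), 0.41)]
top bin_handle [(array([0.6421, 0.1977, 0.2075]), 0.7), (array([ 0.6035, -0.0213,  0.    ]), 0.5)]
top bin_lip [(array([0.6222, 0.0378, 0.145 ]), 0.84)]
top knob_grip [(array([ 0.4836, -0.0026,  0.0803]), 0.58), (array([ 0.7575, -0.0207,  0.0055]), 0.31
[... 634 characters left out ...]
32(21), np.int32(8), np.int32(103)], [np.int32(453), np.int32(7), np.int32(8), np.int32(9), np.int32(33)], [np.int32(522), np.int32(42), np.int32(118), np.int32(122), np.int32(6966)], [np.int32(532), np.int32(84), np.int32(8), np.int32(3), np.int32(15)], [np.int32(400), np.int32(106), np.int32(10), np.int32(9), np.int32(28)], [np.int32(413), np.int32(106), np.int32(222), np.int32(164), np.int32(8916)], [np.int32(324), np.int32(164), np.int32(9), np.int32(11), np.int32(52)], [np.int32(319), np.int32(170), np.int32(7), np.int32(7), np.int32(24)], [np.int32(256), np.int32(188), np.int32(42), np.int32(29), np.int32(658)], [np.int32(330), np.int32(223), np.int32(38), np.int32(28), np.int32(591)]]
```

The three couplings lie in the pan, the bin is level, and apart from the arm and its shadow only the couplings and the knob have changed. I hand it in.

```bash
python3 -c "
from bench import bot; print(bot.job_done())"
```

```text
the job is handed in; nothing more can be done
None
```

The job is handed in: the knob is on the zero mark, the bin was held at about 40° for over a second and lowered back to level, all three couplings are in the pan, and the other things on the bench show no change in the camera pictures.

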